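# Release the collar drawer with the pin

### The arm

A 6-joint arm with a two-finger parallel gripper is mounted at the origin on the work surface. World frame = base frame: x ahead of the robot, y to its left, z up, the work surface at z = 0. Lengths are in m, angles in rad, forces in N, time in s.
With the tool pointing down it reaches from about 0.225 to 0.875 m from the base axis. Payload 3.4 kg.
Tool frame: the origin (TCP) lies between the finger pads; the fingertips stand 11 mm ahead of it and the grasp point (between the pads) lies 8 mm behind it; z points along the fingers, y is the line along which they close (so a half turn about z gives the same grasp; the last joint's range is limited). The gripper opens to 85 mm and grips with 20 to 120 N. Pads are 22 mm wide; open, the fingers measure 114 mm over their backs; the gripper's body (76 mm by 85 mm) begins 54 mm behind the grasp point. The pads swing forward as they close: fully open they stand 13 mm farther back than shut.
Start: joints at [1.163, 0.276, 1.505, -0, 1.361, -0.121], TCP at [0.163, 0.552, 0.242] pointing down, gripper open.
Joint ranges: [-2.89, 2.89], [-0.75, 2.08], [0.22, 2.7], [-1.18, 4.32], [0.11, 2.71], [-2.7, 2.7]. Speed limits (rad/s): [2.57, 2.57, 3.14, 3.14, 3.14, 3.14].

### API

Orientations are given as a unit quaternion [w, x, y, z].
In Python, from rig import manip, imaging gives the robot as it stands. The module is installed in compiled form; this text tells all that it offers.
- The arm moves only by the tool jog_arm, never from a script. Its argument "deltas" is one flat list of numbers, 7 for each row, row after row: the turn, a rotation vector about the world's x, y, z in degrees, then the shift along the world's x, y, z in mm, then the opening, from 0 (shut) to 1 (fully open). In form: [ax, ay, az, tx, ty, tz, gripper, ax, ay, az, tx, ty, tz, gripper, ...]. A call has 1 to 20 rows; each row is the pose to reach, as a shift and turn from the pose commanded when the call began; what a row does not reach only later rows make up. A row lasts 1/10 s, in which the tool goes at most 50 mm and 8.59 degrees, less where a joint would pass 70% of its speed; a pose out of reach is approached as far as the arm can. A call with a gripper value outside its range is refused whole. The fingers move at their own pace and stop on an object; "grip_force" is the grip in N (left out, the last holds). Time passes only in rows, so rows that repeat a pose let the fingers close. It gives the time, the measured TCP pose, the force, the opening and the grip force at its end, in the units of the state.
- manip.get_state(): the state, without advancing time (a new reading comes with each control period).
- imaging.get_image(name): name is "scene" or "top"; returns the picture (400x640x3 uint8, blue, green, red); there is no depth.
- imaging.calibration(name): a dict with "mtx" (3x3 intrinsics, pixels), "dist" ([k1, k2, p1, p2, k3] as OpenCV has them; the pictures are not rectified), "cam_to_world" (4x4, takes a point from camera to world coordinates). Camera axes: x right, y down, z forward; pixel columns grow to the right and rows downward; lengths in m; the calibration is good to about 2 mm. A picture is of the moment at which its call begins. calibration takes no time and is no camera call.
- manip.sign_off(): hands the job in; it is judged then, once.
The state is a dict: "clock": time; "qpos": joint angles; "qd": joint speeds; "effort": joint torques, N m; "position": TCP position; "ee_rot": TCP orientation; "contact_force": force on the tool from outside, world axes, zero at the start; "moment": the same for the moment, N m; "width": finger opening in m; "gripper_force": force on a finger pad.
Only numpy, scipy, OpenCV 4.12 (cv2) and the standard library are available. Lean on these libraries where they do the work, as an engineer would, in place of code of your own. Each camera call takes 0.05 s, during which the arm holds its last target. There are 200 camera calls.

### The job

Take the release pin from its stand and, with its tip, push gently through the small hole in the sloped panel at the back of the drawer case, no harder than the spring catch behind it needs, and keep the catch down until the sprung drawer has slid fully open. Then put the pin back upright in its stand, fully down, and let go. Open the drawer with the pin only, and leave the two loose collars and the brush where they are.

Things in the scene. Friction and masses are not known exactly. Their poses are not given: they have to be found in the camera images.
- case: white drawer case fixed to the table, 200 deep (own x) by 160 wide (y) by 130 mm high; origin under its centre. The drawer fills its +x side, which faces away from the robot, and slides out to +x. At the back (-x, towards the robot) the top is cut to a 30 degree slope from 85 mm height at the back face up to 130 mm; in the middle of this sloped panel is the release hole
- hole (a point): centre of the release hole's mouth, on the outer face of the sloped panel; z points straight out of the hole (up and back towards the robot, 30 degrees from vertical), y is the case's y. The hole is 15 mm across (chamfered to 18 mm) in a 6 mm panel. The catch's flat pad lies 9 to 35 mm below the mouth: it differs each time and is not measured
- panel: the sloped panel, 90 x 160 mm; origin and axes as point hole. Behind the hole the catch's pad (32 x 36 mm, square to the hole's axis) gives along that axis: about 5 N at first, then 0.5 N per mm; it frees the drawer after 7 to 9 mm, at 7 to 11 N (the force may ease as it comes free), and meets its stop at 11.5 mm, where the force rises steeply. Over 25 N from the pin on case or catch damages it
- drawer (a joint): how far the drawer has slid out, in m: 0 shut, 0.09 fully open. It creeps up to 7 mm while the catch is being pressed. Once freed it slides out by itself on a damped spring in about 3 s; the catch has to stay pressed until it has passed 20 mm, or it may hook again
- stand: pale fixed block 70 x 70 x 50 mm high with an upright round socket in the middle of its top, 13 mm across (chamfered to 17 mm) and 45 mm deep; origin under its centre, z up
- pin: the release pin, 110 mm long: a metal rod 10 mm across and 80 mm long with a square plastic head 18 x 18 mm (sides along its x and y) and 30 mm high on its upper end; stands upright in the stand's socket, so the head begins 35 mm above the stand's top. Origin at the middle of the rod's lower end (the tip), z along the pin towards the head; mass 50 to 100 g
- pin_tip (a point): the middle of the pin's lower end; 5 mm above the table when the pin stands in its stand, fully down
- pin_head (a point): the middle of the pin's head, 95 mm from the tip along the pin
- collar_big: loose pale bottle collar (open ring), 68 mm across, 32 mm high, on the table near the stand; origin under its centre
- collar_small: loose violet bottle collar, 52 mm across, 36 mm high, standing on the flat top of the case; origin under its centre
- brush: small bottle brush standing on its handle on the table beyond the stand, 34 mm across at the foot, 140 mm high; origin under its centre
Things that resemble listed ones, but are neither listed nor needed, are in the scene too. Of the things shaped like the pin, the metal one is meant.

How it is judged:
By the outcome, as a careful person would: the job done as asked, in the order asked, and still so for the second after the job is handed in, with the robot touching nothing.
It also fails if it takes over 67 s, if anything falls off the work surface, if the arm or the gripper's body presses on something with over 40 N, if the wrist force passes 120 N, or if a joint passes its speed limit or range.

## Working session

There is one attempt and no reset: what is moved stays moved. The work goes in short steps, Python scripts to look and compute and a tool call to move; the robot and the scene stay as the last step left them, time stands still between calls to the robot, and variables do not carry over. Pictures are saved under pics/ and viewed, at most 10 in all, crops included, and the job is handed in when it is done.

Besides the shell and the picture viewer there is one more tool, called after "Emit:" as name(argument=value, ...) on one line, values as JSON. jog_arm: Moves the arm, as the interface text tells. Its arguments: {"type":"object","properties":{"deltas":{"type":"array"},"grip_force":{"type":"number"}},"required":["deltas"]}

```bash
mkdir -p pics; python3 - <<'E'
from rig import manip, imaging
import cv2,numpy as np
for n in("scene","top"):
    cv2.imwrite(f"pics/{n}0.png",imaging.get_image(n)); c=imaging.calibration(n); print(n,c["mtx"],c["dist"],np.round(c["cam_to_world"],4))
s=manip.get_state();print({k:np.round(v,3) for k,v in s.items()})
E
```

```text
scene [[408.79227767   0.         325.63521459]
 [  0.         408.79227767 209.12460647]
 [  0.           0.           1.        ]] [-0.04615611  0.          0.          0.          0.        ] [[ 0.9919 -0.0899  0.0894  0.5748]
 [-0.1265 -0.6505  0.7489 -0.61  ]
 [-0.0091 -0.7541 -0.6567  0.6487]
 [ 0.      0.      0.      1.    ]]
top [[433.92072242   0.         320.05763971]
 [  0.         433.92072242 191.39460085]
 [  0.           0.           1.        ]] [-0.04331989  0.          0.          0.          0.        ] [[ 0.0276 -0.998   0.0574  0.5605]
 [-0.9996 -0.0277 -0.0013  0.006 ]
 [ 0.0029 -0.0573 -0.9984  1.0671]
 [ 0.      0.      0.      1.    ]]
{'clock': np.float64(0.1), 'qpos': array([ 1.163,  0.277,  1.506, -0.   ,  1.361, -0.121]), 'qd': array([-0.002, -0.002, -0.002, -0.001, -0.001,  0.   ]), 'effort': array([ 2.000e-03, -4.177e+01, -2.464e+01, -0.000e+00,  6.000e-03,
       -0.000e+00]), 'position': array([0.162, 0.551, 0.242]), 'ee_rot': array([-0.   ,  0.143,  0.99 , -0.001]), 'contact_force': array([ 0.891,  0.43 , -0.115]), 'moment': array([ 0.014,  0.003, -0.003]), 'gripper_force': np.float64(0.0), 'width': np.float64(0.085)}
```

View pics/scene0.png

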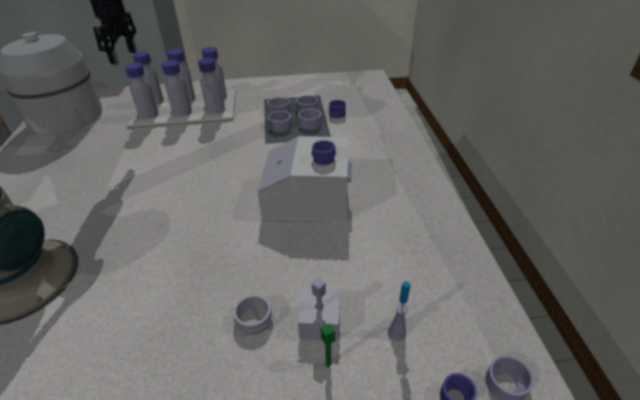

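View pics/top0.png

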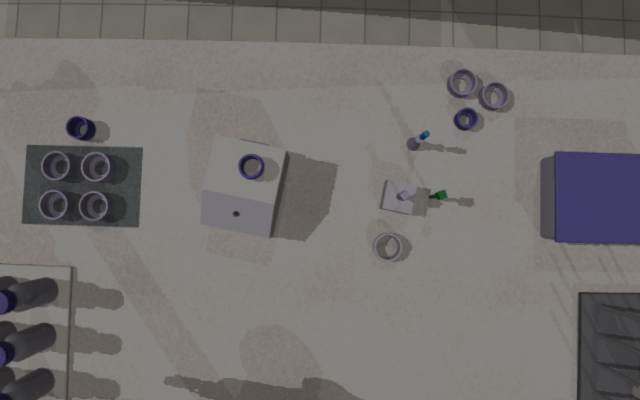

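The scene view shows the case around (305,180), the stand with the metal pin at (319,310), a green decoy at (328,345), and the brush at (400,312). In the top view the hole is at (236,213) and the stand at (399,197). Next I'll enlarge these areas.

```bash
python3 - <<'E'
import cv2,numpy as np
t=cv2.imread("pics/top0.png");s=cv2.imread("pics/scene0.png")
r=lambda im,x,y,w,h,k:cv2.convertScaleAbs(cv2.resize(im[y:y+h,x:x+w],None,fx=k,fy=k,interpolation=cv2.INTER_CUBIC),alpha=1.3)
a=np.hstack([r(t,190,125,110,120,3.5)[:,:385],r(t,365,125,110,120,3.5)[:,:385]])
b=np.hstack([r(s,250,130,110,100,3.5)[:,:385],r(s,250,270,110,100,3.5)[:,:385]])
cv2.imwrite("pics/ca.png",a);cv2.imwrite("pics/cb.png",b)
E
```

```text
(no output)
```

View pics/ca.png

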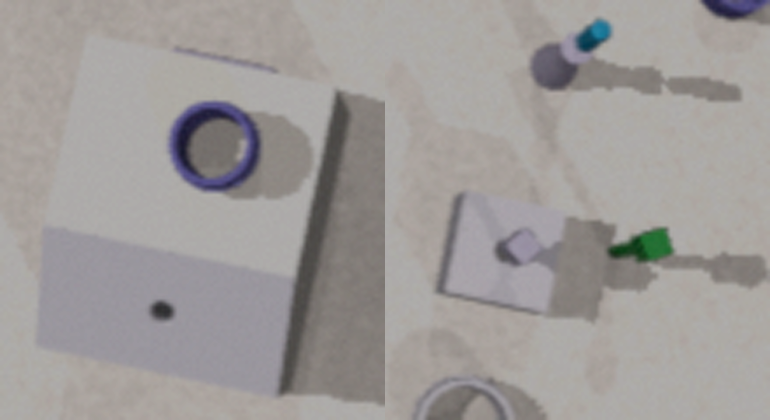

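View pics/cb.png

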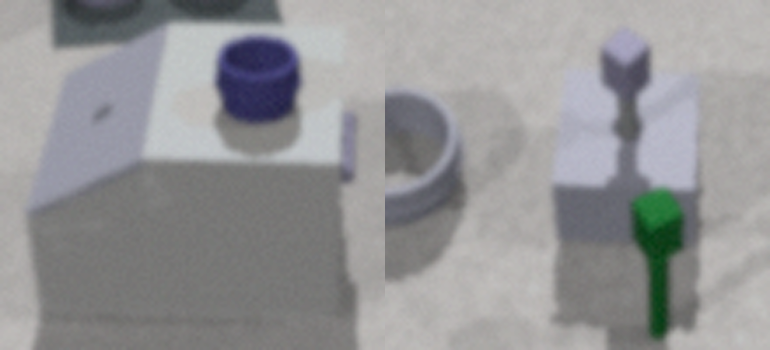

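```bash
cat > h.py <<'E'
import cv2,numpy as np
from scipy.optimize import least_squares
from rig import manip, imaging
C={n:imaging.calibration(n) for n in("scene","top")}
def proj(n,P):
    c=C[n];T=np.linalg.inv(c["cam_to_world"])
    return cv2.projectPoints(np.asarray(P,float).reshape(-1,1,3),cv2.Rodrigues(T[:3,:3])[0],T[:3,3],c["mtx"],c["dist"])[0][:,0]
def crop(x,y,k,pts,off=0): return (np.array(pts,float)+[.5-off,.5])/k-.5+[x,y]
def yaw(a): return np.array([[np.cos(a),-np.sin(a),0],[np.sin(a),np.cos(a),0],[0,0,1]])
def fit(obs,x0):
    # obs: cam,local pts,pix ; pose x,y,yaw
    f=lambda p:np.concatenate([(proj(n,(yaw(p[2])@np.array(L).T).T+[p[0],p[1],0])-u).ravel() for n,L,u in obs])
    r=least_squares(f,x0,loss="soft_l1",x_scale=[.01,.01,.1]);return r.x,f(r.x)
E
python3 - <<'E'
from h import *
r=-.0221;
L=[(.1,.08,.13),(.1,-.08,.13),(r,.08,.13),(r,-.08,.13),(-.1,.08,.085),(-.1,-.08,.085),(-.061,0,.1075)]
tp=crop(190,125,3.5,[(87,37),(338,92),(43,228),(295,277),(37,347),(280,393),(162,311)])
L2=[L[2],L[3],L[4],L[5],L[1],L[6]]
sp=crop(250,130,3.5,[(168,25),(143,158),(68,72),(30,212),(342,162),(103,112)])
p,e=fit([("top",L,tp),("scene",L2,sp)],[.5,.2,0]);print("case",p,np.round(e.reshape(-1,2),1).tolist());h=yaw(p[2])@[-.061,0,.1075]+[p[0],p[1],0];print("hole",h)
a=.035
Ls=[(a,a,.05),(a,-a,.05),(-a,-a,.05),(-a,a,.05)]
tp=crop(365,125,3.5,[(466,193),(568,212),(548,313),(445,293)],385)
sp=crop(250,270,3.5,[(566,70),(700,76),(697,188),(555,184)],385)
p,e=fit([("top",Ls,tp),("scene",[Ls[3],Ls[0],Ls[1],Ls[2]],sp)],[.5,-.15,0]);print("stand",p,np.round(e.reshape(-1,2),1).tolist())
a=.009
Lh=[(a,a,.115),(a,-a,.115),(-a,-a,.115),(-a,a,.115)]
tp=crop(365,125,3.5,[(521,229),(544,240),(525,264),(502,250)],385)
sp=crop(250,270,3.5,[(624,28),(650,46),(627,66),(601,50)],385)
p,e=fit([("top",Lh,tp),("scene",[Lh[3],Lh[0],Lh[1],Lh[2]],sp)],[.5,-.15,-.5]);print("head",p,np.round(e.reshape(-1,2),1).tolist())
E
```

```text
case [ 0.62077912  0.17792271 -0.17565604] [[-0.2, -1.1], [-0.3, -2.2], [0.2, -1.0], [0.3, -0.1], [-0.1, -0.1], [-0.5, 1.2], [0.3, 0.4], [0.3, -0.8], [-0.0, 0.0], [-0.9, 0.8], [-1.2, 0.2], [0.2, 0.1], [-0.6, 0.3]]
hole [0.56071778 0.18858271 0.1075    ]
stand [ 0.6123807  -0.18257979 -0.17139772] [[0.0, -0.9], [-0.0, -0.4], [0.2, -0.1], [0.4, -0.3], [-0.3, -0.3], [-0.2, -0.8], [-0.1, 0.4], [-0.8, 0.1]]
head [ 0.61229049 -0.18211991 -0.72551221] [[1.1, -0.8], [0.5, 1.7], [0.5, 0.8], [1.0, -0.8], [-0.9, -1.3], [0.5, -1.7], [0.9, -0.2], [-0.6, -0.5]]
```

Case, stand and head all fit to about 2 mm. The pin is at (0.612, -0.182) with head yaw 48.4° (mod 90°). I'm moving above it.

Emit:
jog_arm(deltas=[0,0,-25,449,-734,-42,0.5,0,0,-25,449,-734,-42,0.5,0,0,-25,449,-734,-42,0.5,0,0,-25,449,-734,-42,0.5,0,0,-25,449,-734,-42,0.5,0,0,-25,449,-734,-42,0.5,0,0,-25,449,-734,-42,0.5,0,0,-25,449,-734,-42,0.5,0,0,-25,449,-734,-42,0.5,0,0,-25,449,-734,-42,0.5,0,0,-25,449,-734,-42,0.5,0,0,-25,449,-734,-42,0.5,0,0,-25,449,-734,-42,0.5,0,0,-25,449,-734,-42,0.5,0,0,-25,449,-734,-42,0.5,0,0,-25,449,-734,-42,0.5,0,0,-25,449,-734,-42,0.5,0,0,-25,449,-734,-42,0.5,0,0,-25,449,-734,-42,0.5,0,0,-25,449,-734,-42,0.5], grip_force=50)

```text
clock: 2.1
position: [0.6107, -0.1813, 0.1997]
ee_rot: [-0.001, 0.354, 0.935, 0.0]
contact_force: [-0.4, -0.5, 0.5]
width: 0.0427
gripper_force: 0.0
```

Emit:
jog_arm(deltas=[0,0,0,0.5,0,-35,0.5,0,0,0,0.5,0,-70,0.5,0,0,0,0.5,0,-70,0.5])

```text
clock: 2.4
position: [0.6078, -0.1788, 0.1262]
ee_rot: [-0.006, 0.353, 0.936, 0.0]
contact_force: [-0.5, 0.4, 0.4]
width: 0.0427
gripper_force: 0.0
```

```bash
python3 - <<'E'
from h import *
s=imaging.get_image("scene");t=imaging.get_image("top")
r=lambda im,x,y,w,h,k:cv2.convertScaleAbs(cv2.resize(im[y:y+h,x:x+w],None,fx=k,fy=k,interpolation=cv2.INTER_CUBIC),alpha=1.3)
cv2.imwrite("pics/g1.png",np.hstack([r(s,270,230,100,120,4),r(t,350,140,100,120,4)]))
E
```

```text
(no output)
```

View pics/g1.png

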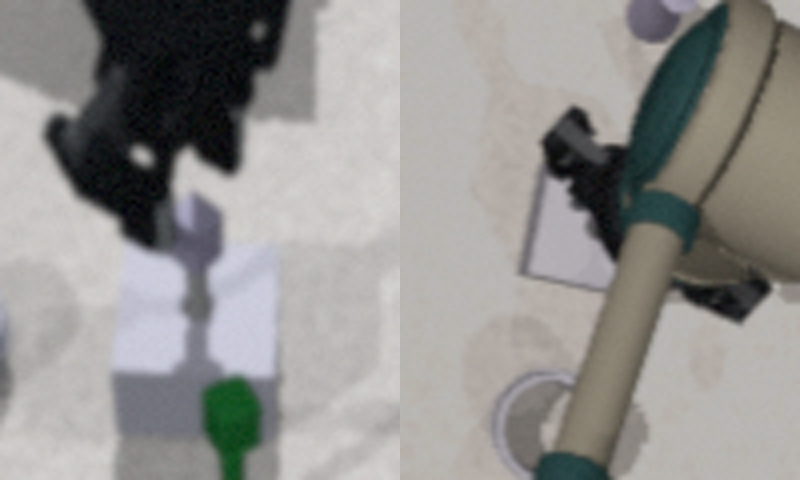

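The head at (200,230) in the left crop sits between the fingers. I'll let the arm settle and read the pose.

Emit:
jog_arm(deltas=[0,0,0,0,0,0,0.5,0,0,0,0,0,0,0.5,0,0,0,0,0,0,0.5])

```text
clock: 2.8
position: [0.613, -0.1826, 0.132]
ee_rot: [0.001, 0.354, 0.935, 0.0]
contact_force: [-0.7, -0.1, 0.7]
width: 0.0426
gripper_force: 0.0
```

Emit:
jog_arm(deltas=[0,0,0,0,0,-15,0.5,0,0,0,0,0,-30,0.5,0,0,0,0,0,-38,0.5,0,0,0,0,0,-38,0.5,0,0,0,0,0,-38,0.5,0,0,0,0,0,-38,0.2,0,0,0,0,0,-38,0.0,0,0,0,0,0,-38,0.0,0,0,0,0,0,-38,0.0,0,0,0,0,0,-38,0.0,0,0,0,0,0,-38,0.0,0,0,0,0,0,-38,0.0], grip_force=50)

```text
clock: 4.0
position: [0.6127, -0.1827, 0.0932]
ee_rot: [0.001, 0.354, 0.935, -0.0]
contact_force: [-0.3, 0.6, 5.1]
width: 0.0173
gripper_force: 49.6
```

Emit:
jog_arm(deltas=[0,0,0,0,0,0,0,0,0,0,0,0,10,0,0,0,0,0,0,25,0,0,0,0,0,0,45,0,0,0,0,0,0,70,0,0,0,0,0,0,100,0,0,0,0,0,0,130,0,0,0,0,0,0,130,0,0,0,0,0,0,130,0,0,0,0,0,0,130,0])

```text
clock: 5.0
position: [0.6112, -0.182, 0.2207]
ee_rot: [-0.002, 0.354, 0.935, 0.0]
contact_force: [-0.3, -0.3, -0.2]
width: 0.0173
gripper_force: 49.0
```

```bash
python3 - <<'E'
from h import *
s=imaging.get_image("scene")
st=manip.get_state();print(st["position"],st["contact_force"],st["moment"],st["width"],st["qpos"])
x=st["position"];q=st["ee_rot"]
from scipy.spatial.transform import Rotation as R
z=R.from_quat([q[1],q[2],q[3],q[0]]).as_matrix()[:,2]
u=proj("scene",[x+.0882*z,x+(.0882-80e-3)*z]);print(u)
x0,y0=int(u[0,0])-60,int(u[0,1])-75;print(x0,y0)
r=lambda im,x,y,w,h,k:cv2.convertScaleAbs(cv2.resize(im[y:y+h,x:x+w],None,fx=k,fy=k,interpolation=cv2.INTER_CUBIC),alpha=1.3)
cv2.imwrite("pics/g2.png",r(s,x0,y0,120,110,5))
E
```

```text
[ 0.61115272 -0.18199316  0.22041124] [ 0.15269452 -0.2163987  -0.76134423] [-0.03299933  0.07593691 -0.01004465] 0.017226850690952776 [-3.98552568e-01  3.83970916e-01  1.39653410e+00  1.44049732e-04
  1.36478750e+00 -1.24625714e+00]
[[317.19808486 275.49492312]
 [316.16295184 240.92603188]]
257 200
```

View pics/g2.png

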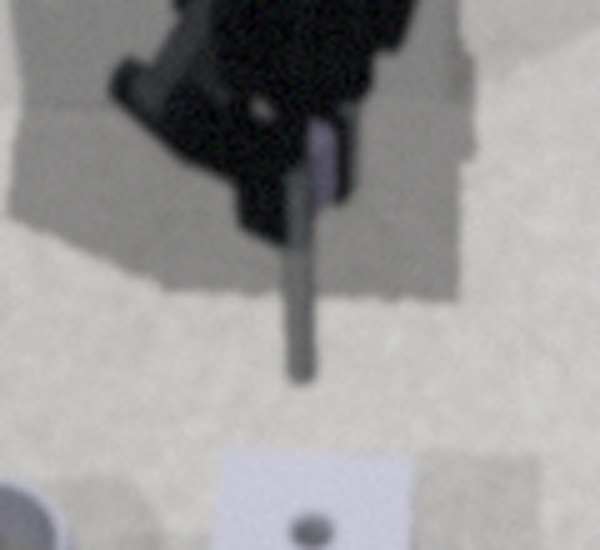

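The tip appears at (317.2,275.7), matching the prediction of (317.2,275.5), so the pin sits straight in the grip. Now I'll move over the hole and tilt.

Emit:
jog_arm(deltas=[0,0,0,-10,36,15,0,-1,-6,0,-24,84,30,0,-2,-12,0,-36,130,30,0,-3,-18,0,-50,176,30,0,-4.2,-24,0,-63,222,30,0,-5.24,-29.54,0,-76,268,30,0,-5.24,-29.54,0,-90,314,30,0,-5.24,-29.54,0,-100,350,30,0,-5.24,-29.54,0,-108,381,30,0,-5.24,-29.54,0,-108,381,30,0,-5.24,-29.54,0,-108,381,10,0,-5.24,-29.54,0,-108,381,-10,0,-5.24,-29.54,0,-108,381,-18,0,-5.24,-29.54,0,-108,381,-18,0,-5.24,-29.54,0,-108,381,-18,0,-5.24,-29.54,0,-108,381,-18,0,-5.24,-29.54,0,-108,381,-18,0])

```text
clock: 6.75
position: [0.5048, 0.1986, 0.2054]
ee_rot: [0.255, 0.342, 0.903, 0.048]
contact_force: [-0.2, 1.3, -1.2]
width: 0.0172
gripper_force: 49.1
```

```bash
cat >> h.py <<'E'
from scipy.spatial.transform import Rotation as R
ps=-.1757;N=np.array([-.5*np.cos(ps),-.5*np.sin(ps),.8660]);H=np.array([.5607,.1886,.1075]);X=np.cross([-np.sin(ps),np.cos(ps),0],N)
def st():
    s=manip.get_state();q=s["ee_rot"];z=R.from_quat([q[1],q[2],q[3],q[0]]).as_matrix()[:,2]
    tip=s["position"]+.0882*z
    print("t",round(s["clock"],2),"pos",s["position"].round(4),"q",np.round(q,3),"align err deg",np.degrees(np.cross(z,-N)).round(2),"F",np.round(s["contact_force"],1),"Fn",round(float(np.dot(s["contact_force"],N)),2))
    d=tip-H;print("tip rel hole mm: along n",(d@N*1e3).round(1),"case y",(d@[-np.sin(ps),np.cos(ps),0]*1e3).round(1),"upslope",(d@X*1e3).round(1),"q",np.round(s["qpos"],2),s["width"])
    return tip
def cr(im,x,y,w,h,k):return cv2.convertScaleAbs(cv2.resize(im[y:y+h,x:x+w],None,fx=k,fy=k,interpolation=cv2.INTER_CUBIC),alpha=1.3)
E
python3 - <<'E'
from h import *
s=imaging.get_image("scene");t=imaging.get_image("top");tip=st()
print(proj("scene",[tip,H]),proj("top",[tip,H]))
u=proj("scene",[H])[0].astype(int);v=proj("top",[H])[0].astype(int);print(u-[40,50],v-[40,50])
cv2.imwrite("pics/g3.png",np.hstack([cr(s,u[0]-40,u[1]-50,80,90,5),cr(t,v[0]-40,v[1]-50,80,90,5)]))
E
```

```text
t 6.85 pos [0.5045 0.1986 0.2051] q [0.255 0.342 0.903 0.048] align err deg [-0.02  0.07 -0.02] F [ 0.3 -0.3 -0.8] Fn -0.84
tip rel hole mm: along n 24.8 case y 0.1 upslope -0.6 q [ 0.43  0.09  1.98 -0.47  0.69 -0.11] 0.017278911325767372
[[272.0996728  154.13613892]
 [278.43458451 161.91973912]] [[233.0717882  219.69378588]
 [236.23888459 213.90499627]]
[238 111] [196 163]
```

View pics/g3.png

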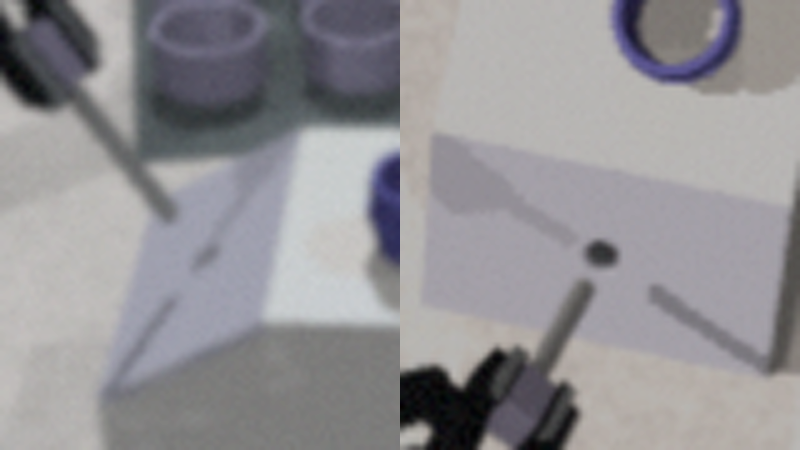

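The tip is at about (272,153.6) in the scene view, as predicted. The hole at (278.8,162.0) scene and (235.8,213.2) top lies about 1 mm upslope of my estimate. I'll correct for that and enter slowly to 7 mm depth.

Emit:
jog_arm(deltas=[0,0,0,4,0,-4,0,0,0,0,8,-1,-11,0,0,0,0,12.1,-1.8,-18.3,0,0,0,0,12.1,-1.8,-18.3,0,0,0,0,13.1,-2.0,-20,0,0,0,0,14.1,-2.2,-21.8,0,0,0,0,15,-2.3,-23.5,0,0,0,0,16,-2.5,-25.2,0,0,0,0,17,-2.7,-27,0,0,0,0,17,-2.7,-27,0,0,0,0,17,-2.7,-27,0])

```text
clock: 7.95
position: [0.5212, 0.1958, 0.1773]
ee_rot: [0.254, 0.342, 0.903, 0.048]
contact_force: [-0.3, -0.7, -0.8]
width: 0.017
gripper_force: 49.1
```

```bash
python3 -c "
from h import *
st()"
```

```text
t 7.95 pos [0.5212 0.1958 0.1773] q [0.254 0.342 0.903 0.048] align err deg [-0.01  0.01 -0.  ] F [-0.3 -0.7 -0.8] Fn -0.56
tip rel hole mm: along n -7.6 case y 0.2 upslope 0.2 q [ 0.41  0.14  2.   -0.5   0.62 -0.08] 0.0169635068319664
```

Inside the hole with no contact force. I'm feeling for the pad in 5 mm steps.

Emit:
jog_arm(deltas=[0,0,0,1,-0.2,-1.7,0,0,0,0,2,-0.35,-3.5,0,0,0,0,2.5,-0.45,-4.3,0,0,0,0,2.5,-0.45,-4.3,0])

```text
clock: 8.35
position: [0.5236, 0.1953, 0.1728]
ee_rot: [0.254, 0.342, 0.904, 0.048]
contact_force: [-0.5, -1.4, -0.7]
width: 0.0175
gripper_force: 49.1
```

Emit:
jog_arm(deltas=[0,0,0,1,-0.2,-1.7,0,0,0,0,2,-0.35,-3.5,0,0,0,0,2,-0.35,-3.5,0])

```text
clock: 8.65
position: [0.5256, 0.1949, 0.1692]
ee_rot: [0.254, 0.342, 0.904, 0.048]
contact_force: [0.3, 0.2, -0.4]
width: 0.0173
gripper_force: 49.1
```

Still free at about 17 mm depth, so I'll continue.

Emit:
jog_arm(deltas=[0,0,0,1,-0.2,-1.7,0,0,0,0,2,-0.35,-3.5,0,0,0,0,2,-0.35,-3.5,0])

```text
clock: 8.95
position: [0.5278, 0.1947, 0.1661]
ee_rot: [0.254, 0.342, 0.903, 0.048]
contact_force: [-0.8, -0.2, 0.5]
width: 0.0173
gripper_force: 49.3
```

Emit:
jog_arm(deltas=[0,0,0,0.5,-0.1,-0.9,0,0,0,0,1,-0.2,-1.7,0,0,0,0,1,-0.2,-1.7,0])

```text
clock: 9.25
position: [0.5287, 0.1946, 0.1646]
ee_rot: [0.255, 0.342, 0.903, 0.048]
contact_force: [-3.4, 0.7, 3.4]
width: 0.017
gripper_force: 49.9
```

```bash
python3 -c "
from h import *
st()"
```

```text
t 9.25 pos [0.5287 0.1946 0.1646] q [0.255 0.342 0.903 0.048] align err deg [-0.01  0.03 -0.01] F [-3.4  0.7  3.4] Fn 4.66
tip rel hole mm: along n -22.5 case y 0.3 upslope 0.4 q [ 0.4   0.16  2.01 -0.52  0.58 -0.07] 0.016971903571179787
```

Contact is at about 21.5 mm depth, with roughly 5 N. I'm pressing 5 mm further.

Emit:
jog_arm(deltas=[0,0,0,0.5,-0.1,-0.9,0,0,0,0,1,-0.2,-1.7,0,0,0,0,1.5,-0.3,-2.6,0,0,0,0,2,-0.35,-3.5,0,0,0,0,2.5,-0.45,-4.3,0,0,0,0,2.5,-0.45,-4.3,0])

```text
clock: 9.85
position: [0.5312, 0.1941, 0.1602]
ee_rot: [0.255, 0.342, 0.903, 0.048]
contact_force: [-4.8, 0.1, 5.9]
width: 0.0172
gripper_force: 50.2
```

```bash
cat >> h.py <<'E'
def dr():
    t=imaging.get_image("top");a=cv2.imread("pics/top0.png")
    d=cv2.absdiff(cv2.GaussianBlur(t,(5,5),0),cv2.GaussianBlur(a,(5,5),0)).max(2)[90:150,195:300]>25
    print("drawer diff px",d.sum(),"rows",90+np.flatnonzero(d.sum(1)>5)[[0,-1]] if (d.sum(1)>5).any() else None)
    return t
E
python3 -c "
from h import *
dr();st()"
```

```text
drawer diff px 0 rows None
t 9.9 pos [0.5312 0.1941 0.1602] q [0.255 0.342 0.903 0.048] align err deg [-0.01  0.02 -0.01] F [-4.3  0.5  6.1] Fn 7.44
tip rel hole mm: along n -27.5 case y 0.3 upslope 0.4 q [ 0.4   0.17  2.01 -0.53  0.57 -0.06] 0.01724433940678059
```

Emit:
jog_arm(deltas=[0,0,0,0.25,-0.05,-0.45,0,0,0,0,0.5,-0.1,-0.9,0,0,0,0,0.5,-0.1,-0.9,0])

```text
clock: 10.2
position: [0.5317, 0.194, 0.1594]
ee_rot: [0.255, 0.342, 0.903, 0.048]
contact_force: [-4.8, 0.6, 6.6]
width: 0.0174
gripper_force: 50.3
```

```bash
python3 -c "
from h import *
dr();st()"
```

```text
drawer diff px 0 rows None
t 10.25 pos [0.5316 0.194  0.1594] q [0.255 0.342 0.903 0.048] align err deg [-0.01  0.03 -0.01] F [-4.1  0.7  6.5] Fn 7.72
tip rel hole mm: along n -28.5 case y 0.3 upslope 0.4 q [ 0.4   0.17  2.01 -0.53  0.57 -0.06] 0.017537063148787346
```

Emit:
jog_arm(deltas=[0,0,0,0.15,0,-0.3,0,0,0,0,0.4,-0.07,-0.7,0,0,0,0,0.4,-0.07,-0.7,0])

```text
clock: 10.55
position: [0.532, 0.1939, 0.1586]
ee_rot: [0.254, 0.342, 0.903, 0.048]
contact_force: [-4.3, 0.6, 5.4]
width: 0.0174
gripper_force: 50.2
```

```bash
python3 -c "
from h import *
dr();st()"
```

```text
drawer diff px 9 rows None
t 10.6 pos [0.5321 0.1939 0.1587] q [0.255 0.342 0.903 0.048] align err deg [-0.01  0.02 -0.01] F [-4.5  0.2  6.1] Fn 7.49
tip rel hole mm: along n -29.3 case y 0.3 upslope 0.4 q [ 0.4   0.17  2.01 -0.53  0.57 -0.06] 0.017294926226028892
```

Emit:
jog_arm(deltas=[0,0,0,0,0,0,0,0,0,0,0,0,0,0,0,0,0,0,0,0,0,0,0,0,0,0,0,0,0,0,0,0,0,0,0])

```text
clock: 11.1
position: [0.532, 0.194, 0.1588]
ee_rot: [0.255, 0.342, 0.903, 0.048]
contact_force: [-6.2, 0.6, 7.6]
width: 0.0174
gripper_force: 50.2
```

```bash
python3 -c "
from h import *
dr();st()"
```

```text
drawer diff px 672 rows [127 149]
t 11.15 pos [0.532  0.1939 0.1588] q [0.255 0.342 0.903 0.048] align err deg [-0.01  0.03 -0.01] F [-5.4  0.2  7.7] Fn 9.33
tip rel hole mm: along n -29.1 case y 0.3 upslope 0.4 q [ 0.4   0.17  2.01 -0.53  0.57 -0.06] 0.017326404875392158
```

The drawer is sliding. I'll hold until it is fully open.

Emit:
jog_arm(deltas=[0,0,0,0,0,0,0,0,0,0,0,0,0,0,0,0,0,0,0,0,0,0,0,0,0,0,0,0,0,0,0,0,0,0,0,0,0,0,0,0,0,0,0,0,0,0,0,0,0,0,0,0,0,0,0,0,0,0,0,0,0,0,0,0,0,0,0,0,0,0,0,0,0,0,0,0,0,0,0,0,0,0,0,0,0,0,0,0,0,0,0,0,0,0,0,0,0,0,0,0,0,0,0,0,0,0,0,0,0,0,0,0,0,0,0,0,0,0,0,0,0,0,0,0,0,0,0,0,0,0,0,0,0,0,0,0,0,0,0,0])

```text
clock: 13.15
position: [0.532, 0.194, 0.1589]
ee_rot: [0.255, 0.342, 0.903, 0.048]
contact_force: [-5.8, 0.7, 8.0]
width: 0.0173
gripper_force: 50.2
```

```bash
python3 -c "
from h import *
dr()"
```

```text
drawer diff px 2323 rows [101 149]
```

Emit:
jog_arm(deltas=[0,0,0,0,0,0,0,0,0,0,0,0,0,0,0,0,0,0,0,0,0,0,0,0,0,0,0,0,0,0,0,0,0,0,0,0,0,0,0,0,0,0,0,0,0,0,0,0,0,0,0,0,0,0,0,0,0,0,0,0,0,0,0,0,0,0,0,0,0,0,0,0,0,0,0,0,0,0,0,0,0,0,0,0,0,0,0,0,0,0,0,0,0,0,0,0,0,0,0,0,0,0,0,0,0])

```text
clock: 14.7
position: [0.532, 0.194, 0.1588]
ee_rot: [0.255, 0.342, 0.903, 0.048]
contact_force: [-6.7, 0.5, 8.7]
width: 0.0172
gripper_force: 50.2
```

```bash
python3 -c "
from h import *
t=dr();st();u=[proj('top',[yaw(ps)@[.1+o,0,.1]+[.6208,.1779,0]])[0] for o in(0,.09)];print(u)
cv2.imwrite('pics/g4.png',cr(t,170,70,160,150,4))"
```

```text
drawer diff px 2314 rows [101 149]
t 14.75 pos [0.532  0.194  0.1589] q [0.255 0.342 0.903 0.048] align err deg [-0.02  0.03 -0.01] F [-5.5  0.1  7. ] Fn 8.75
tip rel hole mm: along n -29.1 case y 0.3 upslope 0.4 q [ 0.4   0.17  2.01 -0.53  0.57 -0.06] 0.017274249364521908
[array([252.11525815, 143.70652443]), array([260.56226827, 105.11529006])]
```

View pics/g4.png

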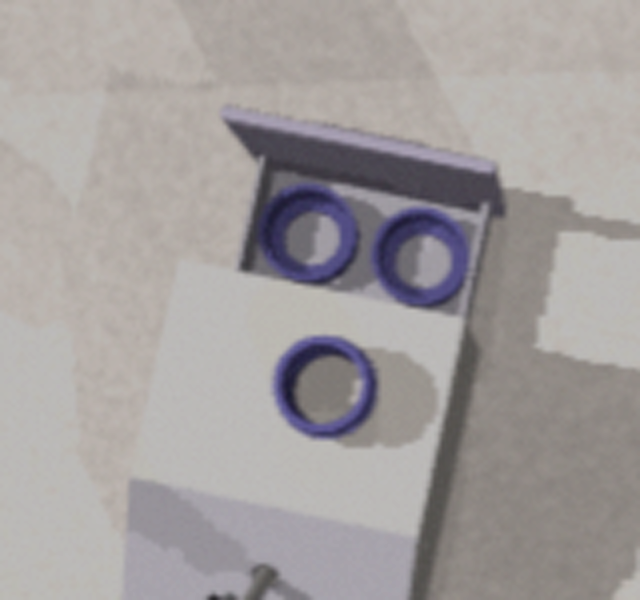

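The view shows the drawer fully open, with its front at about (360,137) in the crop matching the 90 mm prediction and unchanged since the last look. The small collar has not moved. I'll withdraw along the hole axis.

Emit:
jog_arm(deltas=[0,0,0,-1,0.2,1.7,0,0,0,0,-3,0.5,5.2,0,0,0,0,-6,1.1,10.5,0,0,0,0,-10,1.8,17.6,0,0,0,0,-15,2.7,26.4,0,0,0,0,-22,3.9,38.7,0,0,0,0,-30,5.3,52.8,0,0,0,0,-35,6.2,61.6,0,0,0,0,-35,6.2,61.6,0,0,0,0,-35,6.2,61.6,0,0,0,0,-35,6.2,61.6,0])

```text
clock: 15.85
position: [0.4969, 0.1998, 0.2193]
ee_rot: [0.254, 0.342, 0.904, 0.047]
contact_force: [-0.6, -0.1, 0.1]
width: 0.0174
gripper_force: 49.2
```

```bash
python3 -c "
from h import *
dr();st()"
```

```text
drawer diff px 2352 rows [101 149]
t 15.9 pos [0.4969 0.1998 0.2192] q [0.254 0.342 0.904 0.047] align err deg [ 0.02 -0.07  0.02] F [-0.3  0.  -1.2] Fn -0.9
tip rel hole mm: along n 40.9 case y -0.1 upslope -0.4 q [ 0.44  0.06  1.96 -0.45  0.73 -0.12] 0.01733268736058437
```

Emit:
jog_arm(deltas=[0,0,0,10,-34,25,0,0,0,0,22,-76,30,0,1,6,0,36,-120,30,0,2,12,0,50,-166,30,0,3,18,0,63,-212,30,0,4.2,24,0,76,-256,30,0,5.24,29.54,0,90,-300,30,0,5.24,29.54,0,103,-342,25,0,5.24,29.54,0,112,-370,10,0,5.24,29.54,0,116,-382.5,-10,0,5.24,29.54,0,116,-382.5,-30,0,5.24,29.54,0,116,-382.5,-45,0,5.24,29.54,0,116,-382.5,-54,0,5.24,29.54,0,116,-382.5,-54,0,5.24,29.54,0,116,-382.5,-54,0,5.24,29.54,0,116,-382.5,-54,0,5.24,29.54,0,116,-382.5,-54,0])

```text
clock: 17.6
position: [0.6136, -0.1825, 0.1671]
ee_rot: [0.001, 0.354, 0.935, -0.0]
contact_force: [0.2, 0.5, -1.0]
width: 0.0174
gripper_force: 49.0
```

```bash
python3 - <<'E'
from h import *
s=imaging.get_image("scene");q=manip.get_state();x=q["position"];print(x,q["ee_rot"],q["contact_force"])
tip=x-[0,0,.0882];S=[.6127,-.1827,.05]
u=proj("scene",[tip,S]);print(u);x0,y0=int(u[0,0])-60,int(u[0,1])-65;print(x0,y0)
cv2.imwrite("pics/g5.png",cr(s,x0,y0,120,100,5))
E
```

```text
[ 0.61353278 -0.18244664  0.16700858] [ 9.03529451e-04  3.53592798e-01  9.35399015e-01 -1.46757113e-05] [-0.09526879 -0.39903724 -1.15056116]
[[319.50649504 295.75289666]
 [319.3667772  305.95320028]]
259 230
```

View pics/g5.png

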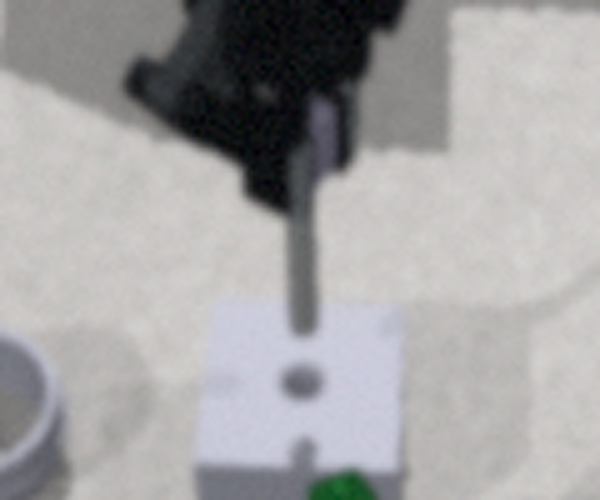

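The tip at (319.1,295.7) and the socket at (319.1,306.0) both match the predictions. I'll shift -0.8 mm in x and insert.

Emit:
jog_arm(deltas=[0,0,0,-0.8,-0.2,-5,0,0,0,0,-0.8,-0.2,-15,0,0,0,0,-0.8,-0.2,-22,0,0,0,0,-0.8,-0.2,-26,0,0,0,0,-0.8,-0.2,-30,0,0,0,0,-0.8,-0.2,-34,0,0,0,0,-0.8,-0.2,-38,0,0,0,0,-0.8,-0.2,-38,0])

```text
clock: 18.45
position: [0.6119, -0.1825, 0.1274]
ee_rot: [-0.001, 0.354, 0.935, 0.0]
contact_force: [-0.7, -0.8, -0.5]
width: 0.0177
gripper_force: 49.0
```

Emit:
jog_arm(deltas=[0,0,0,0,0,-5,0,0,0,0,0,0,-10,0,0,0,0,0,0,-15,0,0,0,0,0,0,-20,0,0,0,0,0,0,-25,0,0,0,0,0,0,-29,0,0,0,0,0,0,-31,0,0,0,0,0,0,-32,0,0,0,0,0,0,-32,0,0,0,0,0,0,-32,0])

```text
clock: 19.45
position: [0.6125, -0.1827, 0.0962]
ee_rot: [0.0, 0.354, 0.935, 0.0]
contact_force: [0.9, -0.7, 0.4]
width: 0.0173
gripper_force: 49.0
```

Emit:
jog_arm(deltas=[0,0,0,0,0,-1,0,0,0,0,0,0,-2,0,0,0,0,0,0,-2.6,0,0,0,0,0,0,-2.6,0,0,0,0,0,0,-2.6,0])

```text
clock: 19.95
position: [0.6123, -0.1826, 0.0934]
ee_rot: [0.0, 0.354, 0.935, 0.0]
contact_force: [-0.1, 0.8, -0.5]
width: 0.0171
gripper_force: 49.1
```

Emit:
jog_arm(deltas=[0,0,0,0,0,-0.5,0,0,0,0,0,0,-0.8,0,0,0,0,0,0,-0.8,0,0,0,0,0,0,-0.8,0])

```text
clock: 20.35
position: [0.6124, -0.1827, 0.0932]
ee_rot: [0.0, 0.354, 0.935, -0.0]
contact_force: [-0.6, -0.1, 4.9]
width: 0.0175
gripper_force: 49.7
```

Seated at the original height with about 5 N of contact. Releasing to 0.5 opening and retreating upwards.

Emit:
jog_arm(deltas=[0,0,0,0,0,0,0.3,0,0,0,0,0,0,0.5,0,0,0,0,0,0,0.5,0,0,0,0,0,0,0.5,0,0,0,0,0,0,0.5,0,0,0,0,0,0,0.5,0,0,0,0,0,10,0.5,0,0,0,0,0,25,0.5,0,0,0,0,0,45,0.5,0,0,0,0,0,75,0.5,0,0,0,-30,0,110,0.5,0,0,0,-70,0,140,0.5,0,0,0,-120,0,140,0.5,0,0,0,-160,0,140,0.5,0,0,0,-180,0,140,0.5,0,0,0,-180,0,140,0.5,0,0,0,-180,0,140,0.5])

```text
clock: 22.05
position: [0.433, -0.183, 0.2337]
ee_rot: [0.002, 0.354, 0.935, -0.0]
contact_force: [0.4, 0.2, -0.2]
width: 0.0429
gripper_force: 0.0
```

```bash
python3 - <<'E'
from h import *
s=imaging.get_image("scene");dr();print(proj("scene",[[.6125,-.1825,.115],[.6125,-.1825,.085]]))
cv2.imwrite("pics/g6.png",np.hstack([cr(s,230,120,150,230,2.5),cr(s,280,260,140,115,5)[:, :425].copy()[:575]]))  if False else cv2.imwrite("pics/g6.png",cr(s,210,110,220,260,2.2))
E
```

```text
drawer diff px 2398 rows [100 149]
[[318.46920522 282.42410951]
 [318.8370003  293.61454409]]
```

View pics/g6.png

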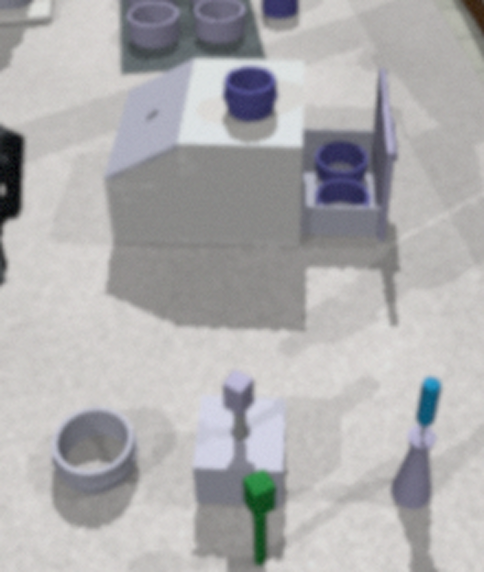

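The drawer is open at about (345,190) in the crop. The pin stands upright in its stand with its head top at (238,380), where a fully seated pin should be. The collars and brush have not moved and the gripper is clear, so I'm handing in.

```bash
python3 -c "
from rig import manip
print(manip.sign_off())"
```

```text
the job is handed in; nothing more can be done
None
```

The job is handed in at about 22 s on the robot's clock: the drawer is fully open, released by the pin at about 10 N or less on the catch, the pin is back upright and fully down in its stand, and both collars and the brush are where they were.

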